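Back the carver's ratchet turntable off one notch

TASK

The owl carving has been wound one notch too far on its ratchet turntable. Working only by pushing with the fingertips, push the red thumb tab away from the wheel to lift the pawl clear of the teeth, push a yellow peg to turn the wheel back exactly one notch (clockwise seen from above), then push the tab towards the wheel again until the pawl is fully down in that notch. Do not pinch the tab or the pegs, never turn the wheel forward a notch, and leave the jar, offcut and stone where they are.

Things in the scene. Friction and masses are not known exactly. Their poses are not given: they have to be found in the camera images.
- base: the turntable's dark steel base, screwed to the table; it stays put. Origin: on the table, on the wheel's vertical axis; z up. The pawl stands on its +y side, where a foot 12 mm high reaches 210 mm out along +y, from x = -35 to +75 mm. The blue wheel above is 252 mm in diameter, top face 44 mm above the table, with 12 steel saw teeth 10 mm high near its rim, 106 to 124 mm from the axis.
- wheel (a joint): turn of the wheel in rad, counter-clockwise from above positive (forward). 0: the pawl's nose is mid-way in its first notch (starts within 0.06); -0.5236: mid-way in the next notch back. Play in a notch: 0.08 either way. With the pawl down a steep tooth face stops it turning back; the other side is a ramp. It does not coast; friction holds it (about 3.5 N at a peg turns it).
- pawl (a joint): swing of the pawl in rad: 0 fully down in a notch (stop), 0.8 fully lifted (stop); the nose clears the teeth above 0.2. The hinge is level, along the base's x, 170 mm from the wheel's axis along the base's +y, 66 mm above the table. It is stiff: the pawl stays where it is left (2 to 4 N at the tab moves it).
- tab (a point): middle of the top edge of the red thumb tab, a plate 36 mm wide (along the base's x) and 6 mm thick, reaching 58 mm from the hinge axis, centred 46 mm to the base's +x side of the nose. Pawl down: leans 0.3 rad towards the wheel, top 121 mm above the table; it leans outwards (base's +y) as the pawl lifts, by joint value minus 0.3. Both faces are free down to 80 mm above the table.
- nose (a point): tip of the pawl's steel nose, 12 mm wide, which drops between the teeth; 45 mm above the table with the pawl down
- owl (a point): top of the half-carved wooden owl, 82 mm in diameter, fixed on the middle of the wheel; 118 mm above the table, on the wheel's axis
- peg0 (a point): centre of the top of yellow peg 0, an upright square peg 14 x 14 mm, two faces square to the wheel's radius and 50 mm tall standing on the wheel's top face (top 94 mm above the table), 85 mm from the wheel's axis, at 45 degrees counter-clockwise from the base's +x when the wheel joint reads 0; the four pegs turn with the wheel
- peg1 (a point): centre of the top of yellow peg 1, an upright square peg 14 x 14 mm, two faces square to the wheel's radius and 50 mm tall standing on the wheel's top face (top 94 mm above the table), 85 mm from the wheel's axis, at 135 degrees counter-clockwise from the base's +x when the wheel joint reads 0; the four pegs turn with the wheel
- peg2 (a point): centre of the top of yellow peg 2, an upright square peg 14 x 14 mm, two faces square to the wheel's radius and 50 mm tall standing on the wheel's top face (top 94 mm above the table), 85 mm from the wheel's axis, at 225 degrees counter-clockwise from the base's +x when the wheel joint reads 0; the four pegs turn with the wheel
- peg3 (a point): centre of the top of yellow peg 3, an upright square peg 14 x 14 mm, two faces square to the wheel's radius and 50 mm tall standing on the wheel's top face (top 94 mm above the table), 85 mm from the wheel's axis, at 315 degrees counter-clockwise from the base's +x when the wheel joint reads 0; the four pegs turn with the wheel
- jar: small jar of wax, 56 mm in diameter, 60 mm tall, standing loose beside the turntable; origin under its centre
- offcut: loose wooden offcut 55 x 40 x 30 mm; origin under its centre
- stone: loose sharpening stone in a wooden tray, 150 x 50 x 25 mm; origin under its centre, long axis x

How it is judged:
By the outcome, as a careful person would: the job done as asked, in the order asked, and still so for the second after the job is handed in, with the robot touching nothing.
It also fails if it takes over 56 s, if anything falls off the work surface, if the arm or the gripper's body presses on something with over 40 N, if the wrist force passes 120 N, or if a joint passes its speed limit or range.

ROBOT

A 7-joint arm with a two-finger parallel gripper is mounted at the origin on the work surface. World frame = base frame: x ahead of the robot, y to its left, z up, the work surface at z = 0. Lengths are in m, angles in rad, forces in N, time in s.
With the tool pointing down it reaches from about 0.35 to 0.9 m from the base axis. Payload 7.2 kg.
Tool frame: the origin (TCP) lies on the centre line of the jaws, within the pads' length; the fingertips stand 19 mm ahead of it and the grasp point (between the pads) is the TCP; y points along the fingers, x is the direction in which the jaws open and shut, and the axes are right-handed (so a half turn about y gives the same grasp; the last joint's range is limited). The gripper opens to 85 mm and grips with 20 to 120 N. Pads are 22 mm wide; open, the fingers measure 114 mm over their backs; the gripper's body (76 mm by 85 mm) begins 54 mm behind the grasp point. The pads swing forward as they close: fully open they stand 13 mm farther back than shut.
Start: joints at [-1.393, 0.411, -0.013, 1.596, 0.006, 1.134, -0.082], TCP at [0.152, 0.606, 0.25] pointing down, gripper open.
Joint ranges: [-2.95, 2.95], [-0.29, 1.99], [-1.47, 1.44], [0.14, 2.54], [-1.03, 4.17], [0.13, 1.85], [-2.86, 2.86]. Speed limits (rad/s): [2.39, 2.39, 3.01, 3.01, 3.14, 3.14, 3.14].

INTERFACE

Orientations are given as a 3x3 rotation matrix whose columns are the frame's x, y, z axes.
In Python, from rig import env, hand, camera, workorder, recognise gives the robot as it stands. Calls block until the motion is done:
- env.move_ptp(position, orientation): joint-space move of the TCP to a pose.
- env.movel(position, vel=0.15, rot=None, guard=None): straight line of the TCP; rot=None keeps the orientation; vel is the mean speed in m/s. With guard (N) it stops when the force on the tool has changed by that much, and returns True; else False.
- env.move_j(angles): joint-space move.
- hand.set_gripper(opening, strength=None): finger opening in m; strength is the grip in N (None keeps the last); returns when the fingers have stopped.
- env.dwell(seconds).
- env.solve_ik(position, orientation): joint angles nearest the present ones, or None.
- camera(name): name is "side" or "top"; returns a dict with "image" (400x640x3 uint8, red, green, blue), "vfov" (degrees; the focal length in pixels is half the picture's height over the tangent of half this angle, whatever the lens; pixels are square), "cx", "cy" (the principal point, pixels), "pose" (4x4, takes a point from camera to world coordinates). Camera axes: x right, y down, z forward; pixel columns grow to the right and rows downward; lengths in m; the calibration is good to about 2 mm. A picture is of the moment at which its call begins. There is no depth.
A pose or a line that the arm cannot do raises env.IKError and nothing moves.
- workorder.job_done(): hands the job in, once; it reports no verdict.
Trained networks look in a picture, given as the dict that the camera call returned (one of the last four; its "shot" number tells which), for a name from the list of things; names that differ only in an ending like _2 or _b are one class to them, and where a whole thing is asked for, a point or a joint stands for the part that bears it (a point fixed in the world has none). Each returns a list of dicts, best first, with "score" (0 to 1); they miss things now and then, are a little off and sometimes report something else, mostly with a low value. They report only what shows in the picture. A call takes as long as a camera call.
- recognise(picture, query): "xyz" ([x, y, z] in m, in world coordinates, good to about 4 mm: the middle of the surface that is visible of it).
Readings, each from a call of its own:
- env.current_t(): time.
- env.current_joints(): joint angles.
- env.current_dq(): joint speeds.
- env.current_tau(): joint torques, N m.
- env.current_eef_pos(): TCP position.
- env.current_eef_rot(): TCP orientation.
- env.current_ft_force(): force on the tool from outside, world axes, zero at the start.
- env.current_wrist_torque(): the same for the moment, N m.
- env.current_opening(): finger opening in m.
Only numpy, scipy, OpenCV 4.12 (cv2) and the standard library are available. Lean on these libraries where they do the work, as an engineer would, in place of code of your own. Each camera call takes 0.05 s, during which the arm holds its last target.

## Working session

There is one attempt and no reset: what is moved stays moved. The work goes in short steps, each a Python script; the robot and the scene stay as the last script left them, time stands still between calls to the robot, and variables do not carry over. Pictures are saved under pics/ and viewed, and the job is handed in when it is done.

```bash
ls; mkdir -p pics
python3 - <<'E'
from rig import env, hand, camera, workorder, recognise
import cv2, numpy as np
print(env.current_t())
for n in ("side","top"):
    p=camera(n)
    cv2.imwrite(f"pics/{n}0.png",p["image"][:,:,::-1])
    print(n,p["vfov"],p["cx"],p["cy"],np.round(p["pose"],4).tolist())
    for q in ["base","wheel","pawl","tab","nose","owl","peg0","jar","offcut","stone"]:
        r=recognise(p,q); print(q,[(np.round(d["xyz"],3).tolist(),round(d["score"],2)) for d in r[:5]])
print(env.current_t(), env.current_eef_rot())
E
```

```text
pics
0.0
side 57.97372287117289 323.0086135935118 201.18017905456765 [[0.9994, -0.0335, 0.0078, 0.5961], [-0.0301, -0.7408, 0.6711, -0.5281], [-0.0167, -0.6709, -0.7413, 0.6456], [0.0, 0.0, 0.0, 1.0]]
base [([0.561, -0.048, 0.042], 0.63)]
wheel [([0.553, -0.054, 0.041], 0.58)]
pawl [([0.607, 0.117, 0.073], 0.91), ([0.717, -0.142, 0.054], 0.42)]
tab [([0.607, 0.124, 0.072], 0.84)]
nose [([0.608, 0.122, 0.07], 0.74)]
owl [([0.551, -0.058, 0.043], 0.61)]
peg0 [([0.554, -0.061, 0.049], 0.91)]
jar [([0.719, -0.14, 0.052], 0.8)]
offcut [([0.729, 0.095, 0.026], 0.96)]
stone [([0.484, -0.258, 0.024], 0.95)]
top 46.18037894628139 316.72692492201946 203.13379844346304 [[-0.0067, -0.9894, 0.1449, 0.4615], [-0.9999, 0.005, -0.0121, -0.0378], [0.0112, -0.145, -0.9894, 1.0488], [0.0, 0.0, 0.0, 1.0]]
base [([0.554, -0.01, 0.046], 0.55)]
wheel [([0.544, -0.024, 0.041], 0.96)]
pawl [([0.577, 0.124, 0.068], 0.67)]
tab [([0.578, 0.124, 0.072], 0.59)]
nose [([0.577, 0.123, 0.072], 0.67)]
owl [([0.544, -0.032, 0.046], 0.88)]
peg0 [([0.544, -0.026, 0.042], 0.75)]
jar [([0.712, -0.131, 0.057], 0.74), ([0.543, -0.023, 0.044], 0.64)]
offcut [([0.726, 0.106, 0.029], 0.72)]
stone [([0.481, -0.245, 0.024], 0.55)]
1.1 [[ 2.43367349e-01 -1.04006838e-05 -9.69934190e-01]
 [ 9.69934190e-01  6.87729777e-06  2.43367349e-01]
 [ 4.13933940e-06 -1.00000000e+00  1.17616885e-05]]
```

View pics/side0.png

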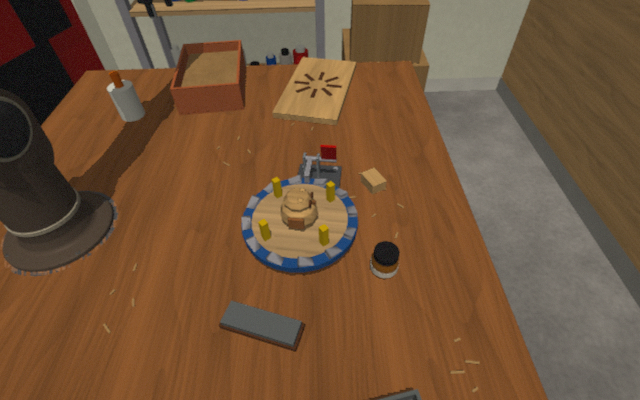

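View pics/top0.png

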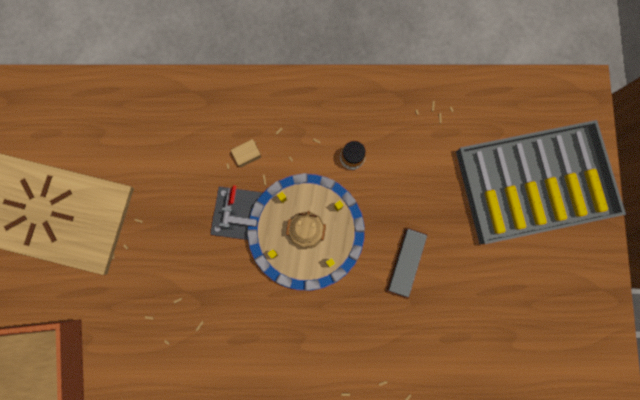

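```bash
cat > fit.py <<'E'
import numpy as np, cv2
from scipy.optimize import least_squares
def proj(p,X):
    X=np.atleast_2d(X); T=np.linalg.inv(p["pose"]); c=X@T[:3,:3].T+T[:3,3]
    f=p["image"].shape[0]/2/np.tan(np.radians(p["vfov"])/2)
    return np.c_[p["cx"]+f*c[:,0]/c[:,2],p["cy"]+f*c[:,1]/c[:,2]]
def hullc(pts):
    h=cv2.convexHull(pts.astype(np.float32)); m=cv2.moments(h)
    return np.array([m["m10"]/m["m00"],m["m01"]/m["m00"]])
def Rz(a): c,s=np.cos(a),np.sin(a); return np.array([[c,-s,0],[s,c,0],[0,0,1]])
def box(a,r,lo,hi): # peg at angle a radius r
    P=np.array([[x,y,z] for x in(-.007,.007) for y in(-.007,.007) for z in(lo,hi)]);P[:,0]+=r
    return P@Rz(a).T
def pegpts(th,w,k): return box(th+w+np.pi/4+k*np.pi/2,.085,.044,.094)
def tabpts(pw,r0=.018,x0=.046):
    a=pw-.3 # lean outwards
    P=[]
    for x in(-.018,.018):
        for t in(-.003,.003):
            for r in(r0,.058):
                P.append([x0+x,.170+r*np.sin(a)+t*np.cos(a),.066+r*np.cos(a)-t*np.sin(a)])
    return np.array(P)
def blobs(p):
    im=p["image"]; hsv=cv2.cvtColor(im,cv2.COLOR_RGB2HSV)
    return hsv
def centroids(mask,amin):
    n,l,s,c=cv2.connectedComponentsWithStats(mask.astype(np.uint8))
    return [(s[i,4],c[i],s[i,:4]) for i in range(1,n) if s[i,4]>=amin]
def yellow(p):
    h=blobs(p); return (h[...,0]>=23)&(h[...,0]<=33)&(h[...,1]>190)&(h[...,2]>70)
def red(p):
    h=blobs(p); return ((h[...,0]<=4)|(h[...,0]>=176))&(h[...,1]>200)&(h[...,2]>70)
def meas(p,c0=(0.545,-0.03),verbose=False):
    uv0=proj(p,[*c0,.07])[0]
    Y=[c for c in centroids(yellow(p),8) if np.linalg.norm(c[1]-uv0)<75]
    R=[c for c in centroids(red(p),8) if np.linalg.norm(c[1]-uv0)<110]
    if verbose: print("Y",Y,"\nR",R)
    return Y,R
E
python3 - <<'E'
from rig import camera
from fit import *
for n in ("side","top"):
    p=camera(n); meas(p,verbose=True)
    u=proj(p,[.545,0.03,.05])[0].astype(int)
    c=p["image"][max(0,u[1]-75):u[1]+75,u[0]-95:u[0]+95]
    print(n,u)
    cv2.imwrite(f"pics/{n}_crop.png",cv2.resize(c,None,fx=4,fy=4,interpolation=cv2.INTER_CUBIC)[:,:,::-1])
E
```

```text
Y [(np.int32(137), array([276.69343066, 187.09489051]), array([272, 177,  10,  21], dtype=int32)), (np.int32(141), array([330.06382979, 191.09929078]), array([326, 181,   9,  21], dtype=int32)), (np.int32(155), array([264.21935484, 229.3483871 ]), array([259, 219,  12,  22], dtype=int32)), (np.int32(162), array([323.35802469, 234.4691358 ]), array([319, 225,  10,  21], dtype=int32))] 
R [(np.int32(173), array([328.03468208, 151.27745665]), array([321, 145,  15,  14], dtype=int32))]
side [297 195]
Y [(np.int32(60), array([281.45      , 196.71666667]), array([277, 192,   9,  10], dtype=int32)), (np.int32(56), array([338.14285714, 205.17857143]), array([334, 201,   9,   9], dtype=int32)), (np.int32(51), array([272.05882353, 253.54901961]), array([268, 250,   9,   8], dtype=int32)), (np.int32(44), array([329.68181818, 262.40909091]), array([326, 259,   8,   8], dtype=int32))] 
R [(np.int32(63), array([231.74603175, 194.76190476]), array([229, 186,   7,  18], dtype=int32))]
top [279 232]
```

View pics/side_crop.png

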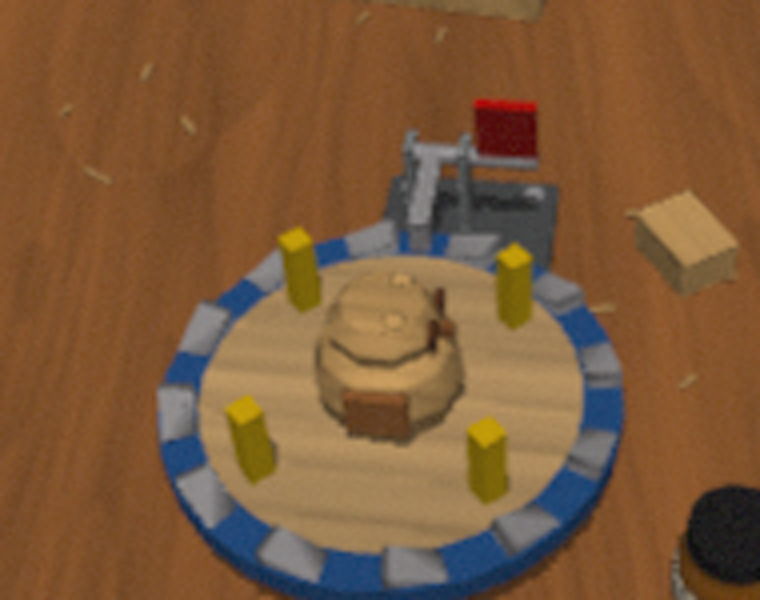

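View pics/top_crop.png

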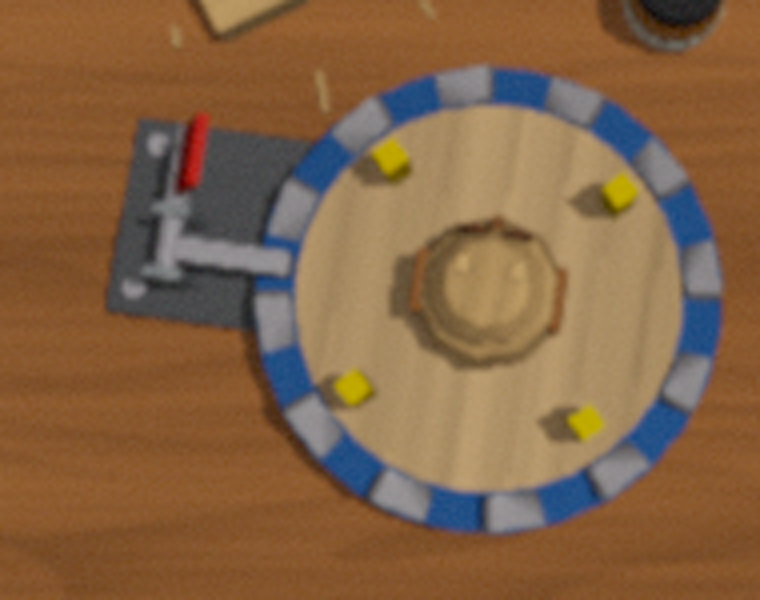

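```bash
cat >> fit.py <<'E'
from scipy.optimize import linear_sum_assignment
def match(p,pts,Y):
    return pts
def fit(pics,x0,footpts=None,free=(0,1,2,3,4)):
    """params x,y,yaw(base),wheel,pawl."""
    ms=[meas(p) for p in pics]
    free=list(free); full=np.array(x0,float)
    def res(v,detail=False):
        q=full.copy(); q[free]=v; x,y,th,w,pw=q; t=np.array([x,y,0]); out=[]
        for p,(Y,R) in zip(pics,ms):
            C=np.array([hullc(proj(p,pegpts(th,w,k)+t)) for k in range(4)])
            if len(Y):
                M=np.array([b[1] for b in Y]); D=np.linalg.norm(C[:,None]-M[None],axis=2)
                i,j=linear_sum_assignment(np.minimum(D,30)); out.append(((C[i]-M[j])/1).ravel())
            if len(R):
                b=max(R,key=lambda b:b[0]); out.append(hullc(proj(p,tabpts(pw)@Rz(th).T+t))-b[1])
            if footpts is not None and p["name"] in footpts:
                F,I=footpts[p["name"]]; out.append(((proj(p,np.array(F)@Rz(th).T+t)-np.array(I))/2).ravel())
        if detail: return out
        return np.concatenate(out)
    r=least_squares(res,full[free],loss="soft_l1"); full[free]=r.x
    return full,res(r.x,True)
E
python3 - <<'E'
from rig import camera
from fit import *
P=[]
for n in ("side","top"):
    p=dict(camera(n)); p["name"]=n; P.append(p)
for fr in [(0,1,2,3,4),(0,1,2,4)]:
  for pp in (P,P[:1],P[1:]):
    q,r=fit(pp,[.545,-.03,-.1,0,0],free=fr); print(np.round(q,4)); 
    for a in r: print("  ",np.round(a,1))
E
```

```text
[ 0.5498 -0.0264 -0.1335 -0.0026  0.    ]
   [-0.6 -0.7 -0.6 -0.2  0.3 -0.2  0.6 -0.7]
   [-0.9 -1.7]
   [-0.1  0.6  1.1  0.6  1.  -0.6 -0.5 -0.4]
   [-0.4  1.2]
[ 5.514e-01 -2.830e-02 -1.213e-01  1.000e-04  0.000e+00]
   [-0.2 -0.4 -0.4  0.6  1.4  0.9  1.9 -0.3]
   [-1.  -1.4]
[ 0.5497 -0.0258 -0.1579  0.0103  0.    ]
   [-0.   0.4  0.5  0.3  0.3 -0.3 -0.5 -0. ]
   [ 0.1 -0.5]
[ 0.5499 -0.0268 -0.1486  0.      0.0093]
   [-0.2 -0.3 -0.1 -0.4  0.1 -0.4  0.2 -0.3]
   [ 0.1 -1.5]
   [ 0.5  0.3  0.9  0.1  0.8 -0.4 -0.  -0.1]
   [ 0.1 -0. ]
[ 0.5498 -0.0282 -0.1558  0.      0.    ]
   [-0.1  0.3 -0.  -0.  -0.2 -0.  -0.1  0.4]
   [ 0.5 -0.8]
[ 0.5497 -0.0255 -0.1579  0.      0.    ]
   [ 0.2  0.2  0.1 -0.  -0.1 -0.  -0.4  0.3]
   [-0.  -0.5]
```

```bash
sed -i 's/loss="soft_l1")/loss="soft_l1",diff_step=1e-3,x_scale=np.array([.01,.01,.05,.05,.1])[free])/; s/np.array(x0,float)/np.array(x0,float)+1e-9/' fit.py
sed -i 's/diff_step=1e-3,/diff_step=DS(full[free]),/' fit.py
cat >> fit.py <<'E'
def DS(x): return 5e-4/np.maximum(np.abs(x),1e-9)
def dump(pics,q,name):
    th=q[2]; t=np.array([q[0],q[1],0])
    for p in pics:
        im=np.ascontiguousarray(p["image"][:,:,::-1]); s=4
        u=proj(p,[.555,0.03,.05])[0].astype(int); o=np.array([u[0]-95,max(0,u[1]-75)])
        c=cv2.resize(im[o[1]:o[1]+150,o[0]:o[0]+190],None,fx=s,fy=s,interpolation=cv2.INTER_CUBIC)
        def poly(P,col):
            h=cv2.convexHull(proj(p,P@Rz(th).T+t).astype(np.float32))[:,0]
            cv2.polylines(c,[((h-o+.5)*s).astype(int)],True,col,1)
        for k in range(4): poly(pegpts(0,q[3],k),(255,0,255))
        poly(tabpts(q[4]),(255,255,0))
        a=np.linspace(0,6.28,60); poly(np.c_[.126*np.cos(a),.126*np.sin(a),0*a+.044],(0,255,0))
        poly(np.array([[x,y,.012] for x in(-.035,.075) for y in(.12,.21)]),(0,255,0))
        cv2.imwrite(f"pics/{name}_{p['name']}.png",c)
def grab(camera,names=("side","top")):
    P=[]
    for n in names:
        p=dict(camera(n)); p["name"]=n; P.append(p)
    return P
E
python3 - <<'E'
from rig import camera
from fit import *
P=grab(camera)
foot={"top":([[.075,.21,.012],[-.035,.21,.012]],[[218.,186.5],[210.3,234.5]])}
for fp in (None,foot):
  for pp in (P,P[:1],P[1:]):
    q,r=fit(pp,[.545,-.03,-.1,0,0],footpts=fp); print(np.round(q,4)); 
    for a in r: print("  ",np.round(a,1))
    if pp is P and fp: dump(P,q,"fit0")
E
```

```text
[ 0.5499 -0.0262 -0.1463 -0.0092 -0.0669]
   [-0.  -0.5  0.  -0.6  0.  -0.7 -0.  -0.5]
   [-0.3 -0.6]
   [ 0.4  0.1  0.4 -0.2  0.3 -0.2 -0.   0.2]
   [1.3 0. ]
[ 0.5501 -0.0282 -0.1439 -0.0159 -0.0147]
   [ 0.2  0.3  0.2 -0.  -0.  -0.  -0.1  0.3]
   [-0.3 -0.8]
[ 0.5498 -0.0257 -0.1446 -0.0116 -0.0119]
   [ 0.1  0.1  0.2 -0.2  0.  -0.2 -0.3  0.2]
   [-0. -0.]
[ 0.5499 -0.0262 -0.1458 -0.0074 -0.0846]
   [-0.1 -0.5 -0.  -0.5  0.1 -0.6  0.  -0.6]
   [-0.4 -0.3]
   [ 0.3  0.2  0.5 -0.1  0.4 -0.3 -0.1  0.1]
   [1.6 0.1]
   [-0.  -0.6 -0.4 -0.3]
[ 0.5501 -0.0282 -0.1439 -0.0159 -0.0147]
   [ 0.2  0.3  0.2 -0.  -0.  -0.  -0.1  0.3]
   [-0.3 -0.8]
[ 0.5497 -0.026  -0.1446 -0.0094  0.0091]
   [ 0.2  0.2  0.3 -0.   0.2 -0.1 -0.2  0.2]
   [-0.3 -0. ]
   [-0.1 -0.5 -0.5 -0.2]
```

View pics/fit0_top.png

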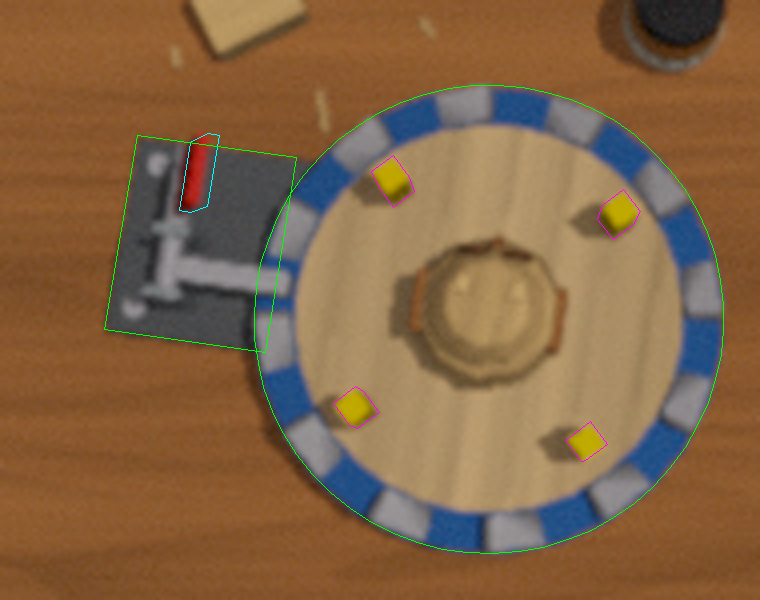

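View pics/fit0_side.png

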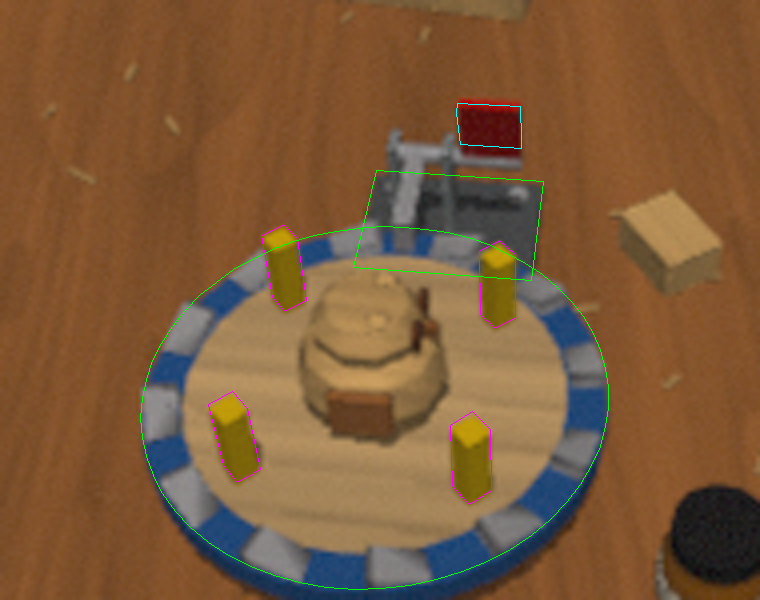

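```bash
cat > h.py <<'E'
from rig import env, hand, camera, workorder, recognise
from fit import *
BX,BY,YAW=.5499,-.0266,-.1455
def W(p): # base -> world, p z = fingertip height -> TCP
    v=Rz(YAW)@np.array(p,float)+[BX,BY,0]; v[2]+=.019; return v
def rot(a,s=1): # tool x along base angle a (times s), y down
    x=s*(Rz(YAW+a)@[1,0,0]); y=np.array([0,0,-1.]); return np.c_[x,y,np.cross(x,y)]
def pegpose(al,d,z,s,r=.085): # al: peg base angle
    p=Rz(al)@[r,d,0]; p[2]=z; return W(p),rot(al,s)
E
python3 - <<'E'
from h import *
for s in(1,-1):
    for nm,(p,R) in {"tab":(W([.047,.115,.16]),rot(0,s)),"tabout":(W([.047,.235,.16]),rot(0,s)),"pegA":pegpose(-np.pi/4,.045,.13,s),"pegB":pegpose(-np.pi/4-.5236,.018,.07,s)}.items():
        q=env.solve_ik(p,R); print(s,nm,np.round(p,3),None if q is None else np.round(q,2))
E
```

```text
1 tab [0.613 0.08  0.179] [-0.69  0.54  0.69  1.73 -0.39  1.02 -0.01]
1 tabout [0.63  0.199 0.179] [-0.8   0.6   0.63  1.61 -0.39  1.06 -0.2 ]
1 pegA [ 0.637 -0.068  0.149] [-0.49  0.65  0.78  1.7  -0.52  1.02 -0.46]
1 pegB [ 0.578 -0.109  0.089] [-0.49  0.69  0.85  1.88 -0.66  0.89 -0.76]
-1 tab [0.613 0.08  0.179] [-0.26  0.46  0.07  1.7  -0.04  0.98  2.82]
-1 tabout [0.63  0.199 0.179] [-0.33  0.54 -0.07  1.57  0.04  1.03  2.58]
-1 pegA [ 0.637 -0.068  0.149] [-0.24  0.55  0.38  1.68 -0.24  0.96  2.45]
-1 pegB [ 0.578 -0.109  0.089] [-0.25  0.57  0.49  1.86 -0.36  0.79  2.11]
```

Run:
```python
from h import *
hand.set_gripper(0.0,20); print("open",env.current_opening(),env.current_t())
R=rot(0,1)
env.move_ptp(W([.047,.112,.17]),R)
env.movel(W([.047,.112,.092]),vel=.15,guard=8)
print(env.current_t(),env.current_ft_force())
g=env.movel(W([.047,.145,.092]),vel=.05,guard=1.5); print("touch",g,(Rz(-YAW)@(env.current_eef_pos()-[BX,BY,0])))
g=env.movel(W([.047,.165,.092]),vel=.04,guard=20); print("push",g,(Rz(-YAW)@(env.current_eef_pos()-[BX,BY,0])),env.current_ft_force())
P=grab(camera); 
for p in P: cv2.imwrite(f"pics/lift_{p['name']}.png",p["image"][:,:,::-1])
dump(P,[BX,BY,YAW,-.01,.6],"lift")
print(env.current_t())
```

```text
open -0.00021920989017338915 2.1667
5.3333 [0.53912596 0.19094966 0.08984692]
touch True [0.04675802 0.14102203 0.11085413]
push False [0.04689928 0.16526776 0.11079451] [ 0.86637115 -2.76476372 -1.86631511]
6.775
```

View pics/lift_side.png

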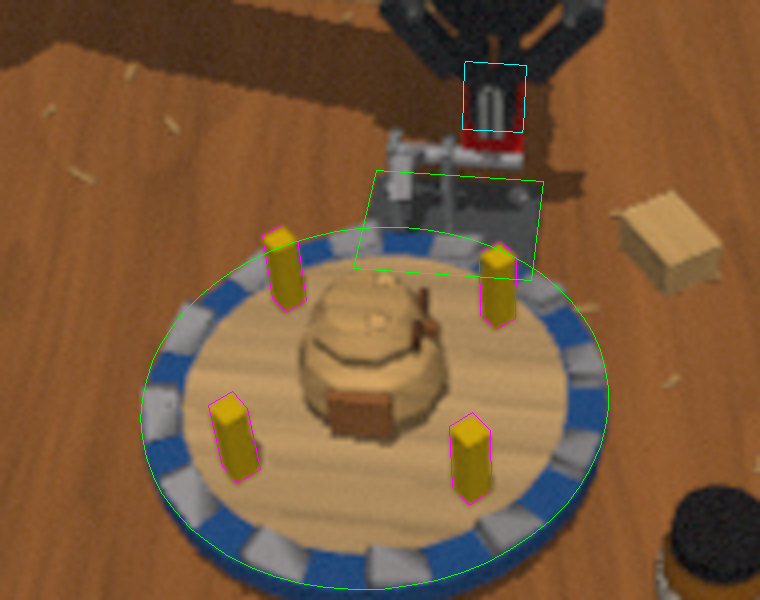

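View pics/lift_top.png

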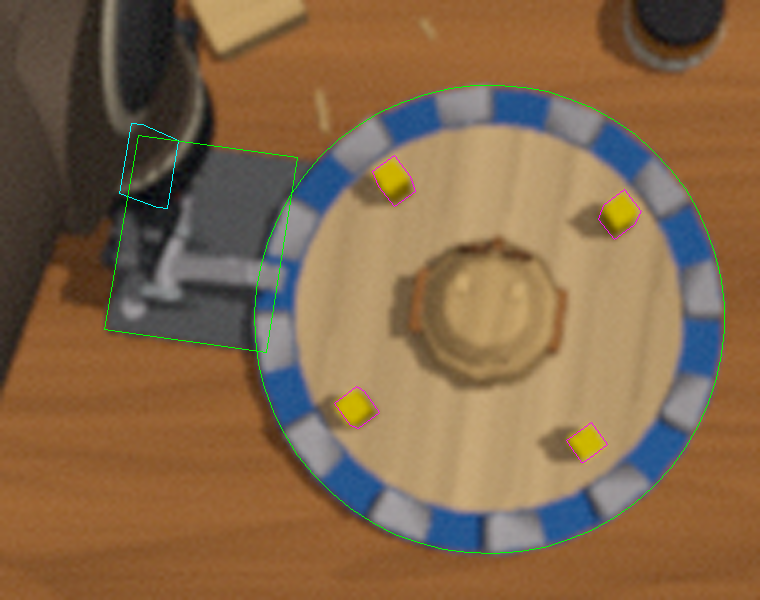

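Run:
```python
from h import *
env.movel(W([.047,.135,.094]),vel=.15); env.movel(W([.047,.125,.17]),vel=.25)
a0=-np.pi/4-.01
p,R=pegpose(a0,.050,.16,1); env.move_ptp(p,R)
P=grab(camera); dump(P,[BX,BY,YAW,-.01,.6],"lift2")
q,r=fit(P,[BX,BY,YAW,-.01,.6],free=(3,4)); print(q,[np.round(a,1) for a in r]); print(env.current_t())
```

```text
[ 0.5499     -0.0266     -0.1455     -0.01249611  0.58836439] [array([-0. , -0.6,  0.1, -0.6, -0. , -0.6, -0.1, -0.4]), array([ 0.5, -0.1,  0.2,  0.1]), array([ 0. , -0.1])]
8.3583
```

View pics/lift2_side.png

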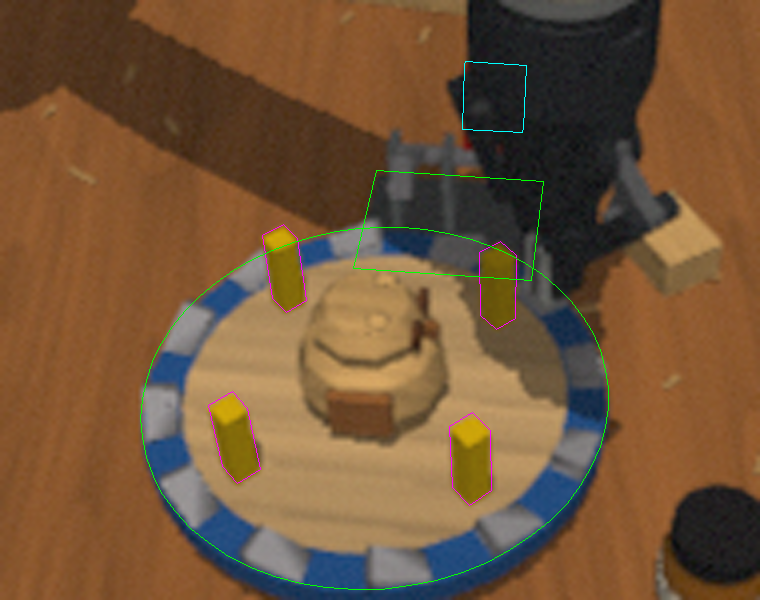

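View pics/lift2_top.png

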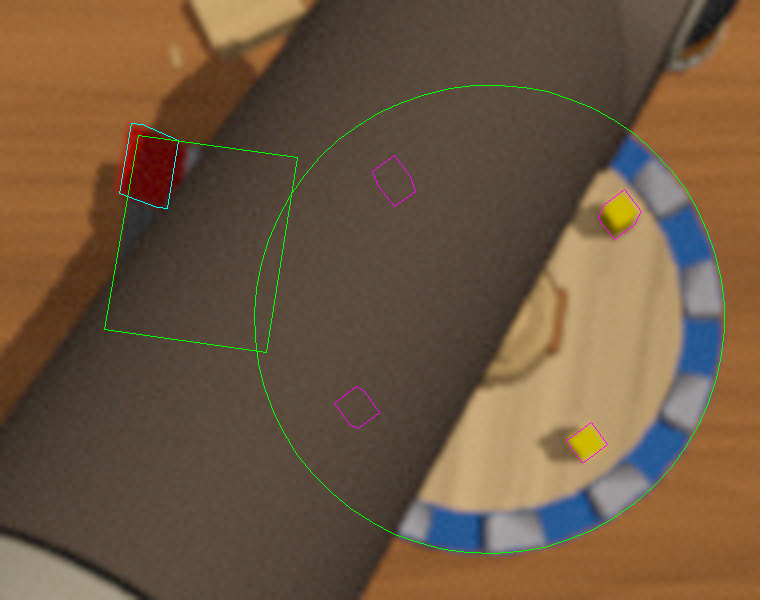

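Run:
```python
from h import *
a0=-np.pi/4-.012
zt=.068
p,R=pegpose(a0,.048,zt,1); print(env.movel(p,vel=.15,rot=R,guard=8))
p,R=pegpose(a0,.014,zt,1); g=env.movel(p,vel=.03,rot=R,guard=1.5)
e=Rz(-YAW-a0)@(env.current_eef_pos()-[BX,BY,0]); print("touch",g,e); d=e[1]
# push ~85%
d=min(max(d,.016),.021)
N=6; tot=.43
for i in range(1,N+1):
    p,R=pegpose(a0-tot*i/N,d,zt,1); 
    g=env.movel(p,vel=.05,rot=R,guard=15)
    if g: print("guard",i); break
print(env.current_ft_force(),env.current_t())
P=grab(camera); dump(P,[BX,BY,YAW,-.44,.59],"turn1")
for f in(P,P[:1]):
    q,r=fit(f,[BX,BY,YAW,-.44,.59],free=(3,)); print(q,[np.round(a,1) for a in r])
print(d,env.current_t())
```

```text
False
touch True [0.08495629 0.01736569 0.08676242]
[ 0.07821518  0.37012422 -0.11995074] 11.7083
[ 0.5499     -0.0266     -0.1455     -0.44908007  0.59      ] [array([-0.3, -0.7,  0. , -0.5, -0. , -0.3]), array([0.3, 0.6]), array([-0.3, -0.7])]
[ 0.5499     -0.0266     -0.1455     -0.45183082  0.59      ] [array([-0.3, -0.7, -0. , -0.6, -0.1, -0.3])]
0.017365694134461564 11.8083
```

View pics/turn1_side.png

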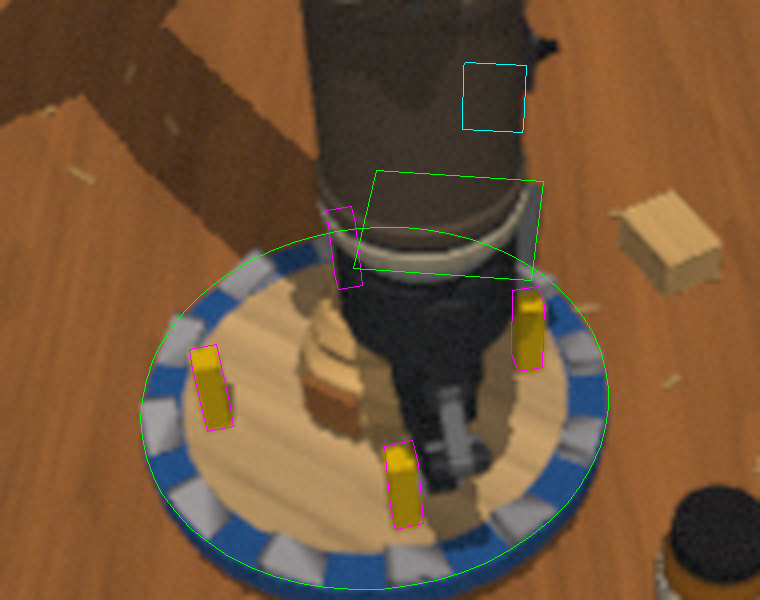

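View pics/turn1_top.png

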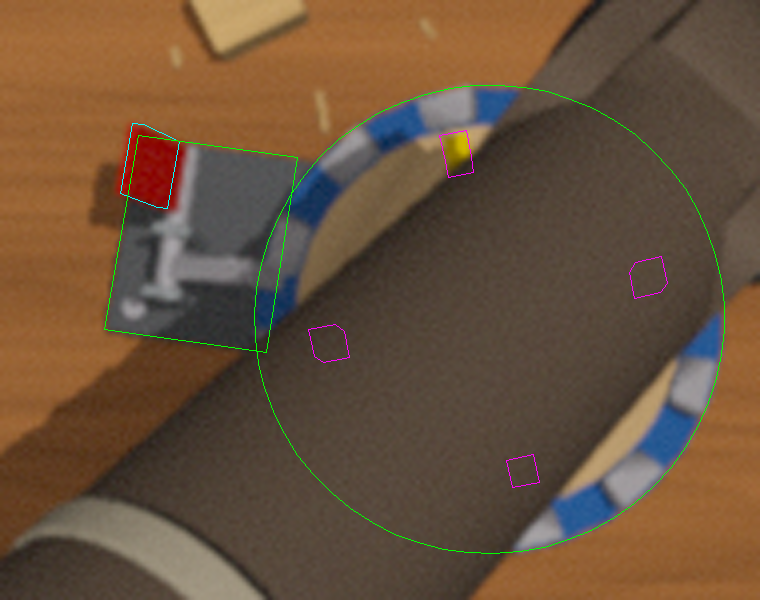

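Run:
```python
from h import *
a0=-np.pi/4-.012; zt=.068; d=.01737
for t in (.465,.502):
    p,R=pegpose(a0-t,d,zt,1); print(env.movel(p,vel=.05,rot=R,guard=15))
a=a0-.502
p,R=pegpose(a,.040,zt,1); env.movel(p,vel=.12,rot=R)
p,R=pegpose(a,.045,.17,1); env.movel(p,vel=.25,rot=R)
# go to outer side of tab, high
env.move_ptp(W([.047,.26,.18]),rot(0,1))
P=grab(camera)
q,r=fit(P,[BX,BY,YAW,-.52,.59],free=(3,4)); print(q,[np.round(a,1) for a in r]); dump(P,q,"turn2")
q,r=fit(P,[BX,BY,YAW,-.52,.59]); print(q)
print(env.current_t())
```

```text
False
False
[ 0.5499     -0.0266     -0.1455     -0.51995803  0.55352626] [array([ 0.1, -0.5,  0.3,  1.5,  0.1, -0.5, -0.1, -0.5]), array([ 0.1, -2.2]), array([ 0.3,  0.3,  0.7, -0.1,  0.6, -0.1,  0.1,  0. ]), array([ 0.4, -0.9])]
[ 0.54984014 -0.02621834 -0.14027087 -0.52535899  0.53551811]
14.5583
```

View pics/turn2_side.png

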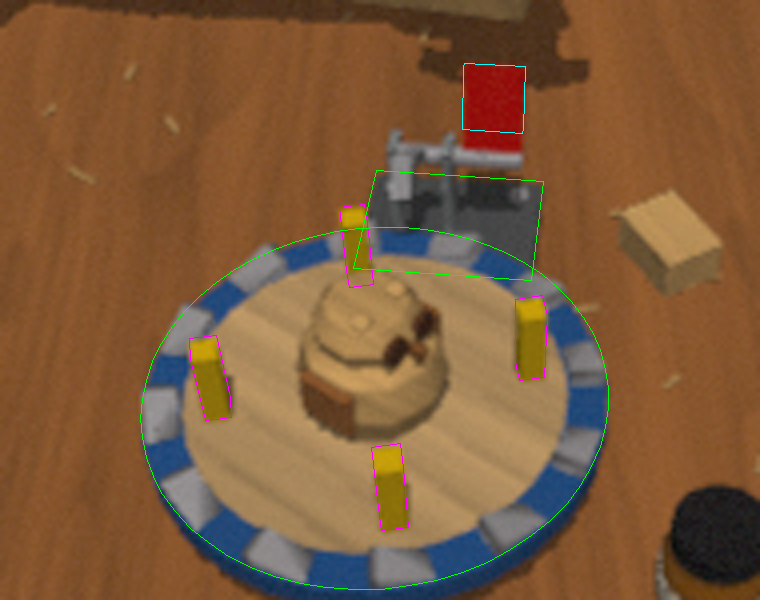

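View pics/turn2_top.png

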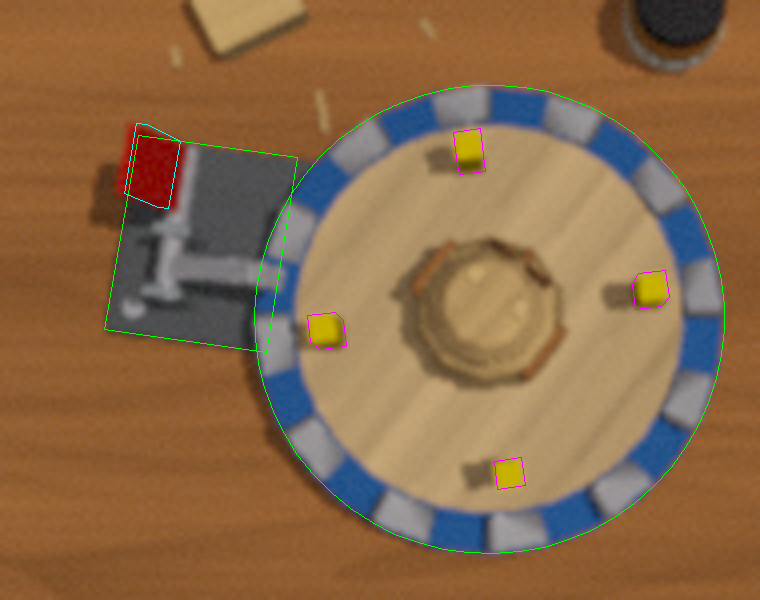

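Run:
```python
from h import *
L=lambda:np.round(Rz(-YAW)@(env.current_eef_pos()-[BX,BY,0]),4)
print(env.movel(W([.047,.235,.092]),vel=.2,guard=8))
g=env.movel(W([.047,.185,.092]),vel=.06,guard=15); print(g,L(),env.current_ft_force())
g=env.movel(W([.047,.166,.092]),vel=.025,guard=12); print("stop",g,L(),env.current_ft_force())
env.movel(W([.047,.205,.093]),vel=.12); env.movel(W([.047,.24,.18]),vel=.25)
P=grab(camera)
q,r=fit(P,[BX,BY,YAW,-.52,.01],free=(3,4)); print(q,[np.round(a,1) for a in r]); dump(P,q,"down")
print(env.current_t())
```

```text
False
False [0.0468 0.1848 0.1107] [-0.30354073 -0.53429713 -0.89210313]
stop True [0.0466 0.1744 0.1107] [0.67855157 2.20982824 1.08396541]
[ 0.5499     -0.0266     -0.1455     -0.52056821 -0.02354311] [array([ 0. , -0.5,  0.3,  1.4,  0.1, -0.6, -0.1, -0.5]), array([-0.3, -1.1]), array([ 0.3,  0.3,  0.8,  0.1,  0.5, -0.2,  0.2, -0. ]), array([0.6, 0.2])]
17.7417
```

View pics/down_side.png

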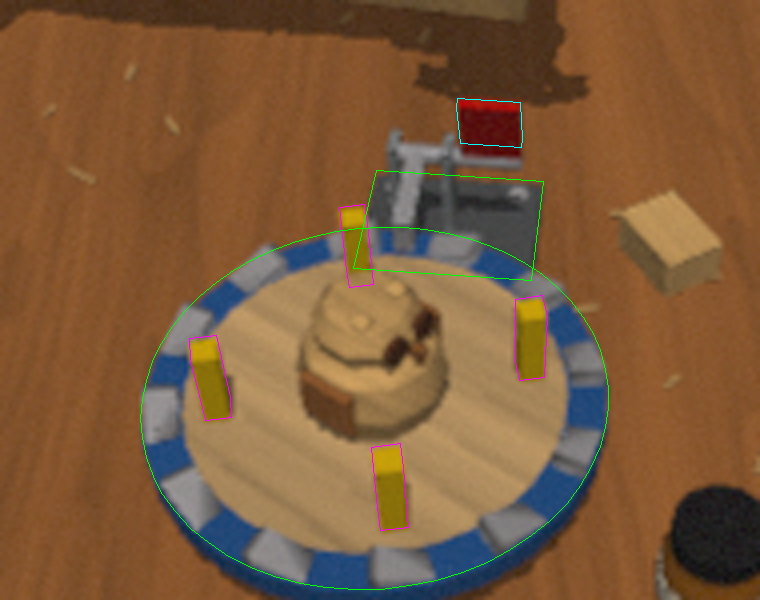

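View pics/down_top.png

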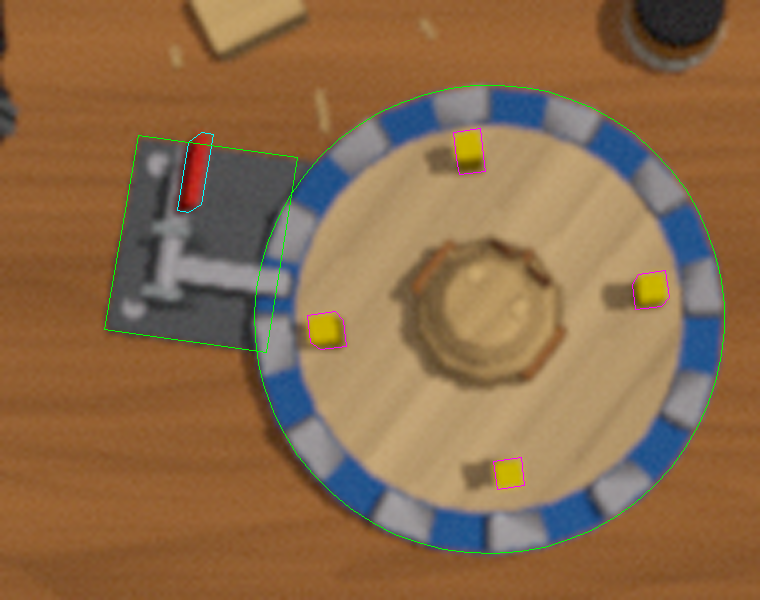

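Run:
```python
from h import *
for p in grab(camera):
    print(p["name"],[c[1].round(2).tolist()+[int(c[0])] for c in meas(p)[1]])
    for q in ["jar","offcut","stone"]: print(q,[(np.round(d["xyz"],3).tolist()) for d in recognise(p,q)[:1]])
print(env.current_t())
```

```text
side [[328.23, 151.21, 182]]
jar [[0.717, -0.142, 0.052]]
offcut [[0.73, 0.094, 0.026]]
stone [[0.485, -0.259, 0.028]]
top [[231.95, 194.38, 61]]
jar [[0.712, -0.128, 0.059]]
offcut [[0.724, 0.108, 0.028]]
stone [[0.482, -0.242, 0.022]]
18.1417
```

Run:
```python
from h import *
print(workorder.job_done(), env.current_t())
```

```text
the job is handed in; nothing more can be done
the job is handed in; nothing more can be done
```

The owl's wheel is back exactly one notch, the pawl is fully down in that notch, and I handed the job in at about 18 s. I worked with the closed fingertips only, with no pinching:

1. **Lift:** I pushed the tab away from the wheel, which raised the pawl to about 0.59 rad, well clear of the teeth.
2. **Turn:** I pushed peg 3 clockwise, taking the wheel from about -0.01 to -0.52 rad. The middle of the next notch back is -0.5236, and the wheel was never pushed forward.
3. **Lower:** I pushed the tab back towards the wheel until the arm stopped on a force rise of 12 N.

**Last checks:**
- **Wheel:** it read -0.521 rad after the pawl went down.
- **Pawl:** the camera fit gave about -0.02 rad, i.e. zero within its error. The tab's place in both pictures was within 0.4 px of where it started with the pawl down.
- **Jar, offcut and stone:** their positions matched the first look to within the detector's noise of a few mm.
- **Arm:** it finished clear, about 6 cm above and beyond the tab.

No check failed. The two cameras differ by about 2 mm in y, which is within their stated calibration.

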